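# Slide the board carriage to the yellow stop

### The job

With a fingertip, press down the teal brake pad in the middle of the circuit-board carriage to free it, and keep it pressed while you push the carriage along its rail until it rests against the yellow stop. Then lift off so that the brake holds it there. Only touch and push: pick nothing up, never force the carriage along with its brake on, and leave the reel, screwdriver, jar and tin where they stand.

Things in the scene. Friction and masses are not known exactly. Their poses are not given: they have to be found in the camera images.
- carriage_centre (a point): Centre of the aluminium carriage, level with its deck, 40 mm above the bench. Deck: 90 mm across the rail, 100 mm along it (end faces 50 mm either side of this point), 12 mm thick. y axis = the rail's y (travel), z up. A green circuit board, 66 x 84 mm, is fixed on its +x side. About 0.45 kg. It slides with 1 to 2 N when the brake is free; the brake holds it with tens of newtons.
- pad_top (a point): Centre of the top of the teal brake pad in the carriage's middle: 50 mm across the rail, 46 mm along it, 48 mm above the bench and 8 mm above the deck when up; it goes straight down. Two black cheeks rise from the carriage at either end of it along the rail: inner faces 36 mm from this point, 80 mm across the rail, 14 mm thick, tops 62 mm above the bench. A fingertip fits between them.
- brake_pad (a joint): How far the spring brake pad is pressed, m: about 0 = up, brake on; 0.005 = fully down. It starts to move at about 5 N and needs 7 N fully down; the brake is free once it is 1.5 mm or more down. Let go, it springs up and the brake grips again. A finger pressing it also drags the carriage by friction, so lift straight up at the end.
- carriage (a joint): Position of the carriage along the rail, m: 0 at the middle of the rail, positive towards the rail's +y. Each stop halts it.
- rail: The slide rail, screwed to the bench: aluminium base plate 185 x 430 x 10 mm with steel guide bars to 27 mm above the bench. Origin on the bench, half-way along, under the line on which the middles of carriage and stops lie. The carriage travels along its y axis; z is up; the circuit board is on the +x side.
- yellow_stop: The yellow stop block clamped on the rail, the marked stop: 90 mm across the rail, 24 mm along it, top 55 mm above the bench, with a 20 mm wide knob up to 63 mm. Origin at the middle of its underside, 10 mm above the bench. It may be at either end. The carriage meets it when carriage_centre is 62 mm from this origin along the rail.
- black_stop: The black stop block at the other end of the rail, same size and origin as the yellow one; not the target.
- solder_reel: Bystander: loose steel-grey solder reel standing on end, 50 mm diameter, 45 mm high, origin under its centre.
- screwdriver: Bystander: loose blue-handled screwdriver lying on the bench, 160 mm long, 26 mm thick, origin under its middle, its x axis along it.
- parts_jar: Bystander: loose yellow jar with a black cap, 56 mm diameter, 65 mm high, origin under its centre.
- flux_tin: Bystander: loose ivory round tin, 58 mm diameter, 22 mm high, origin under its centre.

How it is judged:
By the outcome, as a careful person would: the job done as asked, in the order asked, and still so for the second after the job is handed in, with the robot touching nothing.
It also fails if it takes over 35 s, if anything falls off the work surface, if the arm or the gripper's body presses on something with over 40 N, if the wrist force passes 120 N, or if a joint passes its speed limit or range.

### The arm

A 7-joint arm with a two-finger parallel gripper is mounted at the origin on the work surface. World frame = base frame: x ahead of the robot, y to its left, z up, the work surface at z = 0. Lengths are in m, angles in rad, forces in N, time in s.
With the tool pointing down it reaches from about 0.4 to 0.9 m from the base axis. Payload 5.5 kg.
Tool frame: the origin (TCP) lies midway between the tips of the shut fingers; the grasp point (between the pads) lies 19 mm behind it (arm.hold_point_z is the distance from the TCP to the grasp point, in m); z points along the fingers, y is the line along which they close (so a half turn about z gives the same grasp; the last joint's range is limited). The gripper opens to 85 mm and grips with 20 to 120 N. Pads are 22 mm wide; open, the fingers measure 114 mm over their backs; the gripper's body (76 mm by 85 mm) begins 54 mm behind the grasp point. The pads swing forward as they close: fully open they stand 13 mm farther back than shut.
Start: joints at [-0.954, 0.501, -0.427, 1.55, 0.221, 1.138, -0.21], TCP at [0.225, 0.61, 0.231] pointing down, gripper open.
Joint ranges: [-2.88, 2.88], [-0.31, 2.03], [-1.54, 1.56], [0.2, 2.42], [-1.41, 4.55], [0.19, 2.02], [-2.57, 2.57]. Speed limits (rad/s): [2.57, 2.57, 3.14, 3.14, 3.14, 3.14, 3.14].

### API

Orientations are given as a unit quaternion [w, x, y, z].
In Python, from plant import arm, cams, order gives the robot as it stands.
- The arm moves only by the tool arm_command, never from a script. Its argument "plan" is a list of rows, each a list of 6 numbers: the shift along the tool's x, y, z in mm, then the turn, a rotation vector about the tool's x, y, z in rad. In form: [[x, y, z, ax, ay, az], ...]. A call has 1 to 12 rows; each row shifts and turns the commanded pose from where the row before left it, along the tool's axes as they then stand; what a row does not reach is not made up. A row lasts 1/8 s, in which the tool goes at most 62.5 mm and 10.7 degrees, less where a joint would pass 70% of its speed; a pose out of reach is approached as far as the arm can. A call with a gripper value outside its range is refused whole. "jaw" is the opening, from 0 (shut) to 1 (fully open), set as the call begins (left out, the last holds). The fingers move at their own pace and stop on an object; "squeeze" is the grip in N (left out, the last holds). Time passes only in rows, so rows that do not move let the fingers close. It gives the time, the measured TCP pose, the force, the opening and the grip force at its end, in the units of the state.
- arm.state(): the state, without advancing time (a new reading comes with each control period).
- cams.capture(name): name is "scene" or "side" or "wrist"; returns a dict with "image" (480x640x3 uint8, red, green, blue), "z_map" (480x640 float32, m along the optical axis (not along the pixel's ray), 0 where there is no reading), "camera_matrix" (3x3 intrinsics, pixels), "rvec" (rotation vector, rad) and "tvec" (3), from world to camera coordinates, as OpenCV has them. Camera axes: x right, y down, z forward; pixel columns grow to the right and rows downward; lengths in m; the calibration is good to about 2 mm. A picture is of the moment at which its call begins.
- order.job_done(): hands the job in; it is judged then, once.
The state is a dict: "clock": time; "q": joint angles; "dq": joint speeds; "tau": joint torques, N m; "position": TCP position; "tcp_rot": TCP orientation; "wrist_force": force on the tool from outside, world axes, zero at the start; "moment": the same for the moment, N m; "gripper_width": opening from 0.0 (shut) to 1.0 (fully open); "grasp_force": force on a finger pad.
Only numpy, scipy, OpenCV 4.12 (cv2) and the standard library are available. Lean on these libraries where they do the work, as an engineer would, in place of code of your own. Each camera call takes 0.05 s, during which the arm holds its last target. There are 200 camera calls.

## Working session

There is one attempt and no reset: what is moved stays moved. The work goes in short steps, Python scripts to look and compute and a tool call to move; the robot and the scene stay as the last step left them, time stands still between calls to the robot, and variables do not carry over. Pictures are saved under pics/ and viewed, at most 10 in all, crops included, and the job is handed in when it is done.

Besides the shell and the picture viewer there is one more tool, called after ">>>" by a JSON object that holds its "name" and its "arguments". arm_command: Moves the arm, as the interface text tells. Its arguments: {"type":"object","properties":{"plan":{"type":"array","items":{"type":"array","items":{"type":"number"}}},"jaw":{"type":"number"},"squeeze":{"type":"number"}},"required":["plan"]}

```bash
mkdir -p pics; cat > h.py <<'E'
import numpy as np, cv2
from plant import arm, cams, order
def cap(n):
    c=cams.capture(n); np.savez('/tmp/%s.npz'%n,**c); return c
def world(c,u,v,z=None):
    K=c["camera_matrix"];R=cv2.Rodrigues(np.array(c["rvec"],float))[0];t=np.array(c["tvec"],float).reshape(3)
    r=np.linalg.inv(K)@np.array([u,v,1.])
    if z is None: return R.T@(r*c["z_map"][int(round(v)),int(round(u))]-t)
    o=-R.T@t; d=R.T@r
    return o+d*(z-o[2])/d[2]
E
python3 - <<'E'
from h import *
for n in ("scene","side"):
    c=cap(n); cv2.imwrite('pics/%s0.png'%n,c["image"][:,:,::-1])
print(arm.state())
E
```

```text
{'clock': 0.1, 'q': array([-0.95380346,  0.50178521, -0.4268085 ,  1.55135368,  0.22078844,
        1.13831219, -0.21030284]), 'dq': array([-0.00125414, -0.00193758,  0.00171069, -0.00221389,  0.00066588,
       -0.00115486,  0.00129518]), 'tau': array([-1.01558745e-02, -5.70823646e+01, -5.83887622e+00, -2.81749213e+01,
        1.04132050e-02,  5.54421640e-03, -2.01562892e-05]), 'position': array([0.22500914, 0.60913195, 0.23034022]), 'tcp_rot': array([-1.96439785e-04,  1.75953980e-01,  9.84397979e-01, -8.81624720e-04]), 'wrist_force': array([ 0.31823104, -0.18996969, -0.2643706 ]), 'moment': array([0.02440709, 0.01305649, 0.00175561]), 'grasp_force': 0.0, 'gripper_width': 0.998789388535394}
```

View pics/scene0.png

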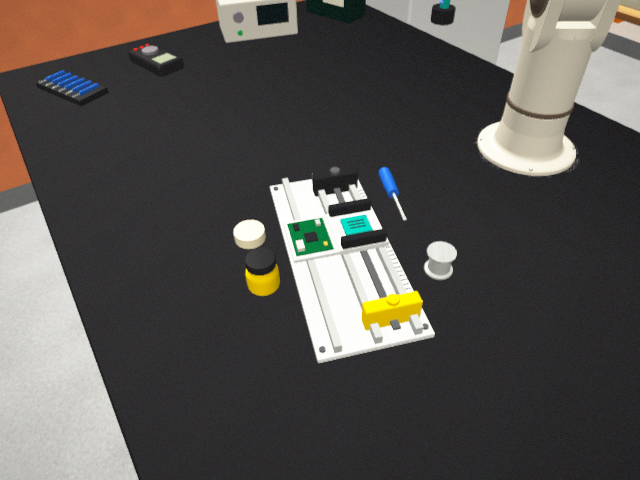

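View pics/side0.png

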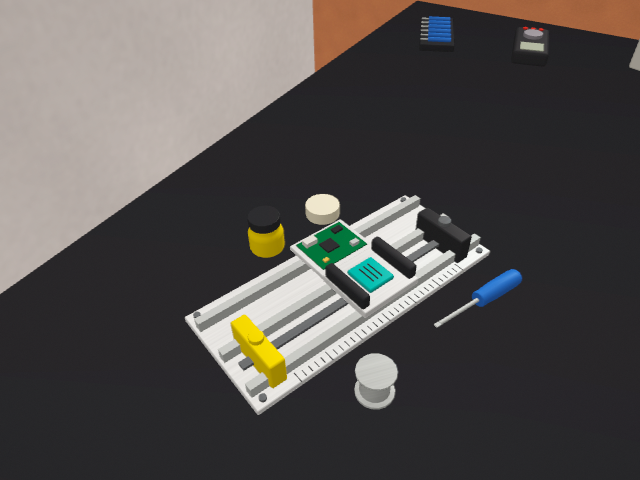

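The yellow stop is at scene (392,310) and side (258,350). The teal pad is at scene (356,226) and side (370,274), and the black stop is at the far end, at scene (335,180). Next I'll measure the pad, the stops and the rail direction.

```bash
cat > m.py <<'E'
from h import *
def load(n): return dict(np.load('/tmp/%s.npz'%n))
def pts(c,mask):
    K=c["camera_matrix"];R=cv2.Rodrigues(c["rvec"])[0]
    v,u=np.nonzero(mask&(c["z_map"]>0));z=c["z_map"][v,u]
    return ((np.linalg.inv(K)@np.c_[u,v,np.ones(len(u))].T*z).T-c["tvec"].reshape(3))@R
def teal(c):
    h=cv2.cvtColor(c["image"],cv2.COLOR_RGB2HSV)
    m=(abs(h[...,0].astype(int)-88)<10)&(h[...,1]>120)&(h[...,2]>80); m[:180]=0; return m
def yel(c):
    h=cv2.cvtColor(c["image"],cv2.COLOR_RGB2HSV)
    return (abs(h[...,0].astype(int)-25)<7)&(h[...,1]>150)&(h[...,2]>80)
def box(P):
    r=cv2.minAreaRect(P[:,:2].astype(np.float32)*1000); return r, np.median(P,0).round(4)
E
python3 - <<'E'
from m import *
for n in ("scene","side"):
    c=load(n); P=pts(c,teal(c)); P=P[abs(P[:,2]-.048)<.006]; print(n,'pad',len(P),box(P),P[:,:2].mean(0))
    P=pts(c,yel(c)); Q=P[(abs(P[:,2]-.055)<.004)]
    px=P[:,:2]; print('yel cloud',P.min(0),P.max(0))
    # separate jar: use pixel side
    lab=yel(c).astype(np.uint8);k,l,s,ce=cv2.connectedComponentsWithStats(lab)
    for i in range(1,k):
        if s[i,4]>150:
            P=pts(c,l==i);Q=P[abs(P[:,2]-.055)<.003];print('comp',ce[i],len(Q),box(Q) if len(Q)>5 else '')
# board rect for direction
for n in ("scene","side"):
    c=load(n);h=cv2.cvtColor(c["image"],cv2.COLOR_RGB2HSV);P=pts(c,(abs(h[...,0].astype(int)-70)<14)&(h[...,1]>120));P=P[(abs(P[:,2]-.045)<.01)];print('pcb',box(P))
    K=c["camera_matrix"]
    m=np.ones(c["z_map"].shape,bool);P=pts(c,m);P=P[(abs(P[:,2]-.010)<.004)&(P[:,0]>.2)&(P[:,0]<.9)&(abs(P[:,1]-.3)<.6)];print('plate',len(P),box(P))
E
```

```text
scene pad 455 (((504.7014465332031, 36.173763275146484), (44.68398666381836, 48.16066360473633), 69.06002807617188), array([0.5055, 0.0371, 0.0491])) [0.50542633 0.0368689 ]
yel cloud [ 0.48434893 -0.02177018 -0.00129015] [0.7206911  0.23894626 0.06631732]
comp [262.98331015 281.94158554] 18 (((700.4093017578125, 43.89656448364258), (19.79848289489746, 47.29590606689453), 62.72031784057617), array([0.6992, 0.0499, 0.0529]))
comp [391.03491436 308.73715415] 655 (((566.4528198242188, 213.57626342773438), (25.23644256591797, 89.43912506103516), 71.50730895996094), array([0.5738, 0.2157, 0.0557]))
side pad 851 (((503.73095703125, 35.90050506591797), (46.27638626098633, 48.91005325317383), 70.71749877929688), array([0.5023, 0.0384, 0.0473])) [0.50259594 0.03806875]
yel cloud [ 0.52019662 -0.0288033  -0.00250642] [0.7307216  0.23871261 0.06515176]
comp [266.62686567 242.32146958] 0 
comp [259.31114633 350.14210248] 951 (((565.7249145507812, 212.99581909179688), (23.769664764404297, 90.70099639892578), 71.00908660888672), array([0.5555, 0.2162, 0.0544]))
pcb (((337.3318176269531, -533.6770629882812), (1250.46826171875, 385.3993835449219), 50.817726135253906), array([ 0.5757, -0.004 ,  0.0413]))
plate 8895 (((557.3603515625, 89.01010131835938), (546.1279907226562, 347.6744079589844), 74.72514343261719), array([0.5893, 0.1249, 0.011 ]))
pcb (((585.3025512695312, 6.538303375244141), (84.41553497314453, 66.99478912353516), 70.6556167602539), array([0.5814, 0.0063, 0.0394]))
plate 12526 (((538.7662963867188, 38.8797607421875), (438.46649169921875, 339.039794921875), 73.73175048828125), array([0.5391, 0.1135, 0.0096]))
```

>>> {"name": "arm_command", "arguments": {"plan": [[-38,-37,0,0,0,0],[-38,-37,0,0,0,0],[-38,-37,0,0,0,0],[-38,-37,0,0,0,0],[-38,-37,0,0,0,0],[-38,-37,0,0,0,0],[-38,-37,0,0,0,0],[-38,-37,0,0,0,0],[-38,-37,0,0,0,0],[-38,-37,0,0,0,0],[-38,-37,0,0,0,-0.017],[-38,-30,0,0,0,0]], "jaw": 0}}

```text
clock: 1.6
position: [0.5023, 0.0402, 0.2311]
tcp_rot: [-0.0, 0.168, 0.986, -0.0]
wrist_force: [0.8, 0.8, -0.3]
gripper_width: 0.001
grasp_force: 0.0
```

```bash
cat > t.py <<'E'
from m import *
from scipy.spatial.transform import Rotation as Ro
def rep(target):
    s=arm.state();R=Ro.from_quat(s["tcp_rot"],scalar_first=True)
    print(s["clock"],s["position"].round(4),s["wrist_force"].round(2),s["gripper_width"],'tool y ang',np.degrees(np.arctan2(*R.as_matrix()[[1,0],[1,1]])).round(2),'tool z',R.as_matrix()[:,2].round(4),'dq',abs(s["dq"]).max().round(3))
    print('to go (tool mm)',(R.inv().apply(np.array(target)-s["position"])*1000).round(1))
E
python3 -c "
from t import *
c=cap('wrist');cv2.imwrite('pics/w1.png',c['image'][:,:,::-1])
P=pts(c,teal(c));P=P[abs(P[:,2]-.048)<.01];print(len(P),box(P) if len(P)>5 else '')
rep([.504,.036,.060])"
```

```text
2570 (((503.020263671875, 33.97368240356445), (44.48672103881836, 48.73876953125), 70.0283432006836), array([0.5018, 0.0343, 0.0466]))
1.65 [0.5058 0.0332 0.2313] [ 4.35 -3.96  0.25] 0.0021390903781697067 tool y ang 70.24 tool z [ 0.0024 -0.0038 -1.    ] dq 0.142
to go (tool mm) [  3.3   2.5 171.3]
```

View pics/w1.png

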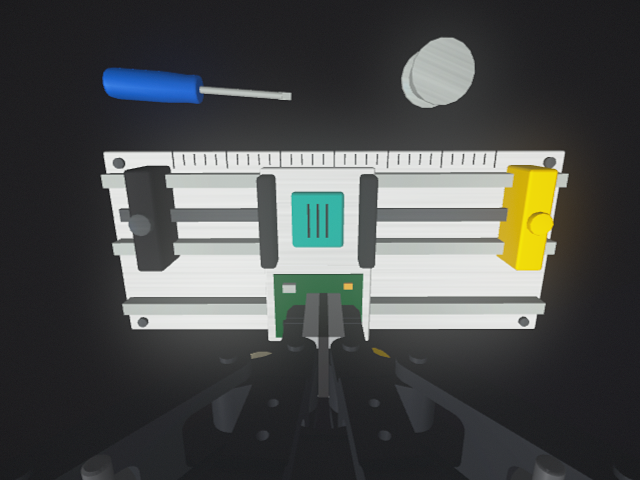

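The wrist view shows the pad at (318,219) between the cheeks at x≈266 and 368. The yellow stop is on the right at (530,217), and the tool is lined up with the rail. I'll descend now.

>>> {"name": "arm_command", "arguments": {"plan": [[3,2,20,0,0,0],[0,0,35,0,0,0],[0,0,35,0,0,0],[0,0,35,0,0,0],[0,0,25,0,0,0],[0,0,10,0,0,0],[0,0,0,0,0,0],[0,0,0,0,0,0]]}}

```text
clock: 2.65
position: [0.5009, 0.0453, 0.0723]
tcp_rot: [0.001, 0.168, 0.986, 0.0]
wrist_force: [-1.1, -1.3, 0.4]
gripper_width: -0.001
grasp_force: 0.0
```

```bash
python3 -c "
from t import *
c=cap('side');rep([.504,.036,.048]);cv2.imwrite('pics/s2.png',cv2.resize(c['image'][180:360,250:490,::-1],None,fx=3,fy=3))"
```

```text
2.7 [0.501  0.0453 0.0724] [-0.03  0.19  0.05] 0.0035635654482693286 tool y ang 70.7 tool z [ 2.e-03  2.e-04 -1.e+00] dq 0.003
to go (tool mm) [-5.9 -7.8 24.4]
```

View pics/s2.png

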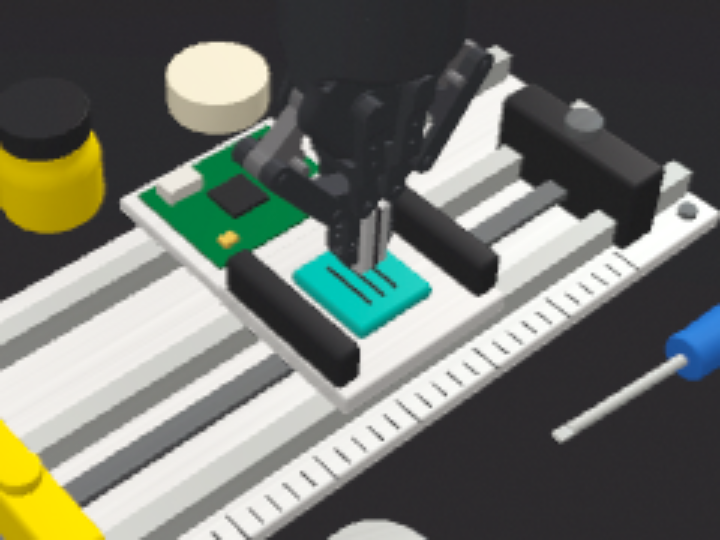

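The fingertip is above the pad between the cheeks and needs about (-6,-8) mm to centre it.

>>> {"name": "arm_command", "arguments": {"plan": [[-6,-8,6,0,0,0],[0,0,8,0,0,0],[0,0,5,0,0,0],[0,0,3,0,0,0],[0,0,0,0,0,0],[0,0,0,0,0,0]]}}

```text
clock: 3.45
position: [0.5032, 0.0358, 0.0493]
tcp_rot: [0.0, 0.168, 0.986, 0.0]
wrist_force: [-0.4, -0.3, -0.7]
gripper_width: -0.001
grasp_force: 0.0
```

```bash
python3 -c "
from t import *
rep([.504,.036,.044])"
```

```text
3.45 [0.5032 0.0358 0.0493] [-0.35 -0.33 -0.7 ] -0.0011595341256850557 tool y ang 70.71 tool z [ 1.e-04  1.e-04 -1.e+00] dq 0.003
to go (tool mm) [-0.7  0.5  5.3]
```

>>> {"name": "arm_command", "arguments": {"plan": [[0,0,1.5,0,0,0],[0,0,1.5,0,0,0],[0,0,1,0,0,0],[0,0,0,0,0,0],[0,0,0,0,0,0]]}}

```text
clock: 4.08
position: [0.5033, 0.0357, 0.0454]
tcp_rot: [0.0, 0.168, 0.986, 0.0]
wrist_force: [1.4, 0.3, 1.6]
gripper_width: -0.004
grasp_force: 0.8
```

>>> {"name": "arm_command", "arguments": {"plan": [[0,0,1,0,0,0],[0,0,1,0,0,0],[0,0,0,0,0,0],[0,0,0,0,0,0]]}}

```text
clock: 4.58
position: [0.5033, 0.0357, 0.0434]
tcp_rot: [0.0, 0.168, 0.986, 0.0]
wrist_force: [0.4, 0.6, 3.7]
gripper_width: 0.003
grasp_force: 1.4
```

>>> {"name": "arm_command", "arguments": {"plan": [[0,0,1,0,0,0],[0,0,1,0,0,0],[0,0,0,0,0,0],[0,0,0,0,0,0]]}}

```text
clock: 5.08
position: [0.5034, 0.0357, 0.0429]
tcp_rot: [0.0, 0.168, 0.986, 0.0]
wrist_force: [-3.4, -0.6, 18.8]
gripper_width: -0.001
grasp_force: 9.7
```

```bash
python3 -c "
from t import *
c=cap('side');rep([.504,.036,.044]);P=pts(c,teal(c));print(box(P));cv2.imwrite('pics/s3.png',cv2.resize(c['image'][210:330,290:450,::-1],None,fx=4,fy=4))"
```

```text
5.125 [0.5034 0.0358 0.0429] [-4.32  1.64 19.02] -0.0034325701239570337 tool y ang 70.71 tool z [ 6.e-04 -1.e-04 -1.e+00] dq 0.001
to go (tool mm) [-0.5  0.4 -1.1]
(((504.79522705078125, 39.56805419921875), (56.222869873046875, 48.35984420776367), 66.96440124511719), array([0.4953, 0.0454, 0.0423]))
```

View pics/s3.png

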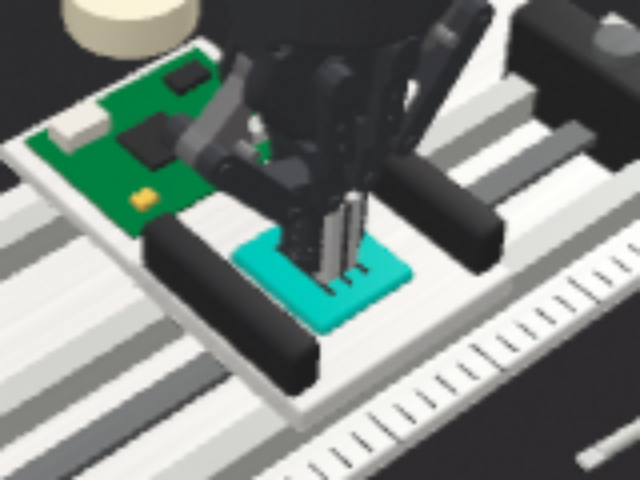

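The pad is fully down (tip at z 42.9 mm, 19 N) and sits between the cheeks. I'll push along +y.

>>> {"name": "arm_command", "arguments": {"plan": [[0,1,0,0,0,0],[0,2,0,0,0,0],[0,3,0,0,0,0],[0,4,0,0,0,0],[0,5,0,0,0,0],[0,5,0,0,0,0],[0,4,0,0,0,0],[0,3,0,0,0,0],[0,2,0,0,0,0],[0,1,0,0,0,0],[0,0,0,0,0,0]]}}

```text
clock: 6.5
position: [0.5119, 0.06, 0.0428]
tcp_rot: [-0.001, 0.169, 0.986, -0.002]
wrist_force: [-7.4, -8.0, 24.4]
gripper_width: -0.004
grasp_force: 12.3
```

```bash
python3 -c "
from t import *
c=cap('side');rep([.566-.062*.33,.2133-.062*.944,.0429]);P=pts(c,teal(c));print(box(P));cv2.imwrite('pics/s4.png',cv2.resize(c['image'][210:390,230:470,::-1],None,fx=3,fy=3))"
```

```text
6.55 [0.5119 0.0601 0.0428] [-7.98 -8.73 24.65] -0.001223046476879492 tool y ang 70.56 tool z [-0.0025 -0.0043 -1.    ] dq 0.002
to go (tool mm) [ -0.2 100.5  -0.6]
(((513.1405639648438, 63.383506774902344), (54.16327667236328, 48.49266815185547), 69.19052124023438), array([0.503 , 0.0695, 0.0422]))
```

View pics/s4.png

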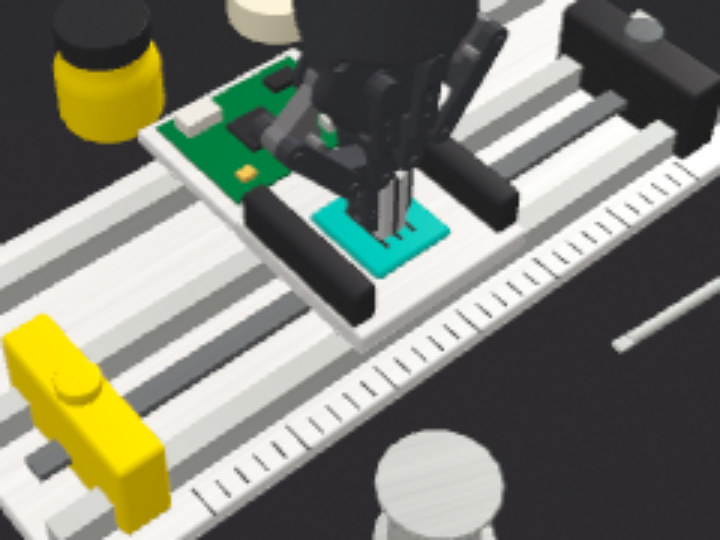

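The carriage is following with the pad down. I'll ease the press slightly and keep pushing.

>>> {"name": "arm_command", "arguments": {"plan": [[0,1,-0.4,0,0,0],[0,3,-0.3,0,0,0],[0,5,-0.2,0,0,0],[0,6,0,0,0,0],[0,7,0,0,0,0],[0,7,0,0,0,0],[0,6,0,0,0,0],[0,5,0,0,0,0],[0,4,0,0,0,0],[0,3,0,0,0,0],[0,1,0,0,0,0],[0,0,0,0,0,0]]}}

```text
clock: 8.05
position: [0.5273, 0.1043, 0.0429]
tcp_rot: [-0.001, 0.169, 0.986, -0.003]
wrist_force: [-6.1, -10.3, 17.8]
gripper_width: 0.001
grasp_force: 9.2
```

```bash
python3 -c "
from t import *
c=cap('side');rep([.566-.062*.33,.2133-.062*.944,.0429]);P=pts(c,teal(c));print(box(P))"
```

```text
8.1 [0.5273 0.1044 0.0429] [-5.18 -9.18 18.09] -0.00014272276523762416 tool y ang 70.53 tool z [-0.0039 -0.0055 -1.    ] dq 0.001
to go (tool mm) [-0.4 53.6 -0.4]
(((523.9833984375, 106.63111877441406), (55.82773971557617, 48.795997619628906), 51.91672134399414), array([0.5179, 0.1136, 0.0422]))
```

>>> {"name": "arm_command", "arguments": {"plan": [[0,1,-0.2,0,0,0],[0,3,-0.2,0,0,0],[0,5,0,0,0,0],[0,6,0,0,0,0],[0,7,0,0,0,0],[0,6,0,0,0,0],[0,5,0,0,0,0],[0,4,0,0,0,0],[0,3,0,0,0,0],[0,2,0,0,0,0],[0,1,0,0,0,0],[0,0,0,0,0,0]]}}

```text
clock: 9.6
position: [0.5413, 0.1444, 0.0429]
tcp_rot: [-0.002, 0.169, 0.986, -0.004]
wrist_force: [-6.0, -9.8, 17.3]
gripper_width: -0.003
grasp_force: 8.2
```

```bash
python3 -c "
from t import *
c=cap('side');rep([.566-.062*.33,.2133-.062*.944,.0429]);P=pts(c,teal(c));print(box(P));cv2.imwrite('pics/s5.png',cv2.resize(c['image'][240:420,180:420,::-1],None,fx=3,fy=3))"
```

```text
9.65 [0.5413 0.1444 0.0429] [-5.92 -9.92 16.44] 0.00031715391395689365 tool y ang 70.52 tool z [-0.0047 -0.0064 -1.    ] dq 0.002
to go (tool mm) [-0.6 11.2 -0. ]
(((537.5542602539062, 146.85836791992188), (55.518131256103516, 47.378501892089844), 51.517601013183594), array([0.5313, 0.1537, 0.0423]))
```

View pics/s5.png

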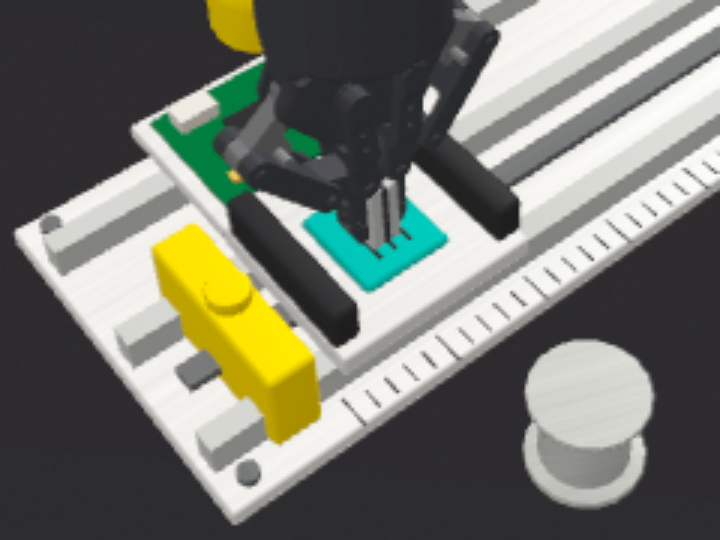

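About 10 mm of gap remains to the stop. I'll close it slowly and push slightly past contact.

>>> {"name": "arm_command", "arguments": {"plan": [[0,1,0,0,0,0],[0,2,0,0,0,0],[0,2,0,0,0,0],[0,2,0,0,0,0],[0,2,0,0,0,0],[0,1.5,0,0,0,0],[0,1,0,0,0,0],[0,1,0,0,0,0],[0,0.5,0,0,0,0],[0,0,0,0,0,0]]}}

```text
clock: 10.9
position: [0.5451, 0.1552, 0.0429]
tcp_rot: [-0.002, 0.17, 0.986, -0.005]
wrist_force: [-7.6, -11.7, 18.4]
gripper_width: -0.0
grasp_force: 9.4
```

```bash
python3 -c "
from t import *
c=cap('side');rep([.566-.062*.33,.2133-.062*.944,.0429]);P=pts(c,teal(c));print(box(P));cv2.imwrite('pics/s6.png',cv2.resize(c['image'][240:420,180:420,::-1],None,fx=3,fy=3))"
```

```text
10.95 [0.5451 0.1552 0.0429] [ -8.32 -12.91  19.37] 0.0005805591943489534 tool y ang 70.48 tool z [-0.006  -0.0081 -0.9999] dq 0.002
to go (tool mm) [-0.6 -0.3  0. ]
(((540.4439086914062, 157.87127685546875), (56.76377487182617, 46.79624938964844), 50.394535064697266), array([0.5351, 0.1646, 0.0422]))
```

View pics/s6.png

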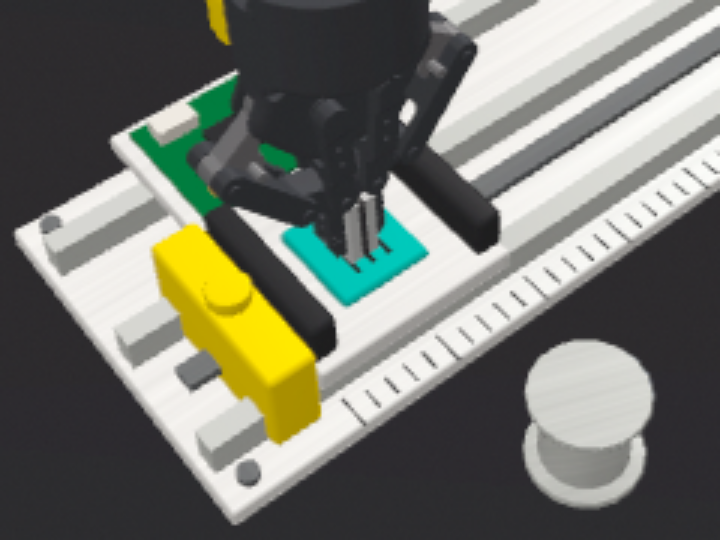

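>>> {"name": "arm_command", "arguments": {"plan": [[0,1,0,0,0,0],[0,1,0,0,0,0],[0,1,0,0,0,0],[0,0,0,0,0,0]]}}

```text
clock: 11.45
position: [0.5474, 0.1598, 0.0429]
tcp_rot: [-0.001, 0.169, 0.986, -0.003]
wrist_force: [-3.3, -9.4, 14.0]
gripper_width: 0.002
grasp_force: 6.8
```

```bash
python3 -c "
from t import *
c=cap('side');rep([.566-.062*.33,.2133-.062*.944,.0429]);P=pts(c,teal(c));print(box(P))"
```

```text
11.5 [0.5474 0.1598 0.0429] [-4.49 -9.57 14.04] 0.0020041067032746393 tool y ang 70.53 tool z [-0.0032 -0.0059 -1.    ] dq 0.002
to go (tool mm) [ 0.1 -5.3  0.1]
(((542.6925659179688, 159.94943237304688), (59.71806716918945, 46.447811126708984), 57.62836456298828), array([0.5345, 0.1624, 0.0423]))
```

```bash
python3 -c "
from t import *
c=load('side');b=cv2.resize(c['image'][240:420,180:420,::-1],None,fx=3,fy=3);a=cv2.imread('pics/s6.png')
# carriage rear corner + far board corner, shift by phase/template
for n,(y0,y1,x0,x1) in dict(rearcheek=(190,270,450,540),board=(90,190,95,200),ruler=(300,420,330,450)).items():
    r=cv2.matchTemplate(b[y0-30:y1+30,x0-30:x1+30],a[y0:y1,x0:x1],cv2.TM_CCOEFF_NORMED);m=cv2.minMaxLoc(r);print(n,m[1],np.array(m[3])-30)
cv2.imwrite('pics/s7.png',cv2.resize(c['image'][290:390,220:320,::-1],None,fx=6,fy=6,interpolation=cv2.INTER_CUBIC))"
```

```text
rearcheek 0.9999756217002869 [0 0]
board 0.9876019358634949 [0 0]
ruler 0.9999629259109497 [0 0]
```

View pics/s7.png

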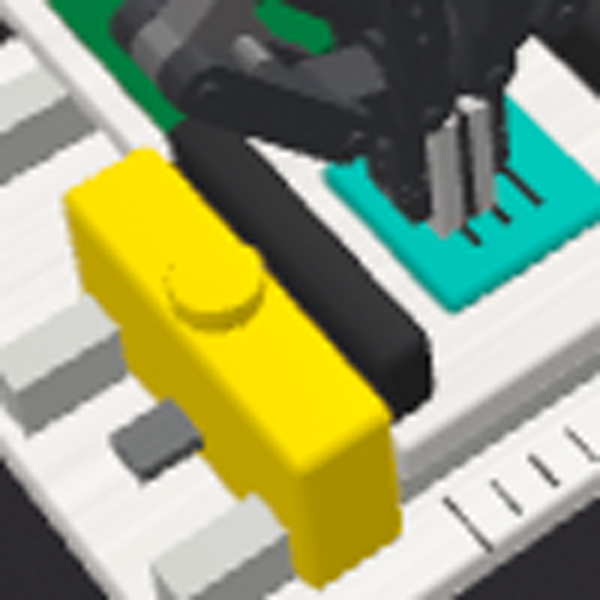

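The carriage face is flush against the yellow stop, and it stayed put while the finger slid 5 mm further. Now I'll lift straight up.

>>> {"name": "arm_command", "arguments": {"plan": [[0,0,-1,0,0,0],[0,0,-2,0,0,0],[0,0,-3,0,0,0],[0,0,-5,0,0,0],[0,0,-10,0,0,0],[0,0,-20,0,0,0],[0,0,-30,0,0,0],[0,0,-30,0,0,0],[0,0,-10,0,0,0],[0,0,0,0,0,0],[0,0,0,0,0,0]]}}

```text
clock: 12.88
position: [0.5475, 0.1647, 0.1524]
tcp_rot: [-0.001, 0.168, 0.986, -0.0]
wrist_force: [-0.1, -0.7, 1.0]
gripper_width: -0.005
grasp_force: 0.0
```

```bash
python3 -c "
from t import *
c=cap('side');rep([.5455,.155,.0429]);P=pts(c,teal(c));P=P[P[:,2]<.07];print(box(P));cv2.imwrite('pics/s8.png',cv2.resize(c['image'][240:420,180:420,::-1],None,fx=3,fy=3))
lab=yel(c).astype(np.uint8);lab[:300]=0;P=pts(c,lab>0);P=P[abs(P[:,2]-.055)<.003];print(box(P))
b=cv2.imread('pics/s8.png');a=cv2.imread('pics/s6.png')
r=cv2.matchTemplate(b[160:300,420:570],a[190:270,450:540],cv2.TM_CCOEFF_NORMED);m=cv2.minMaxLoc(r);print(m[1],np.array(m[3])-30)"
```

```text
12.925 [0.5474 0.1646 0.1522] [-0.04 -0.27 -0.2 ] 0.0009424650311567614 tool y ang 70.71 tool z [-2.4e-03 -7.0e-04 -1.0e+00] dq 0.002
to go (tool mm) [ -1.6  -9.5 109.3]
(((544.9462890625, 154.697509765625), (45.8754997253418, 50.328834533691406), 71.86170959472656), array([0.5432, 0.1568, 0.0473]))
(((565.31494140625, 212.57041931152344), (24.693254470825195, 90.39344024658203), 70.78486633300781), array([0.5561, 0.2158, 0.0544]))
0.9994567632675171 [0 0]
```

View pics/s8.png

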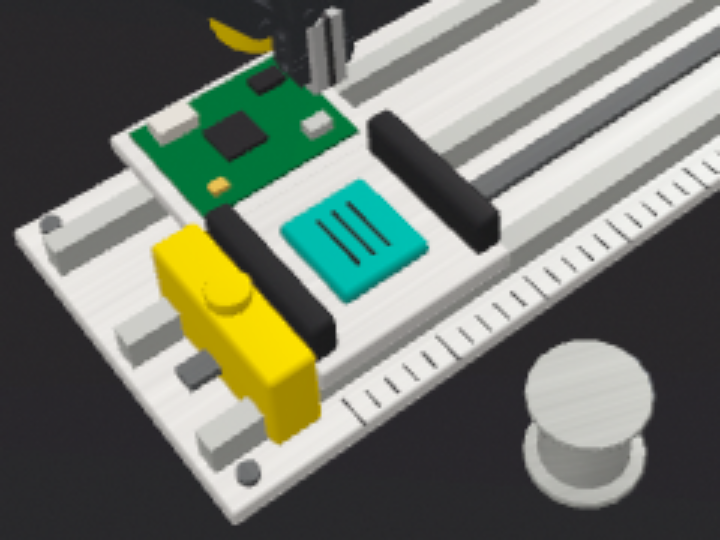

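The pad is back up, the carriage is still against the stop (61.4 mm measured centre to centre, 62 mm nominal) and the arm is clear. I'm handing the job in.

```bash
python3 -c "
from h import *
print(order.job_done())"
```

```text
the job is handed in; nothing more can be done
None
```

The carriage rests against the yellow stop with its brake pad back up and the arm lifted clear; the job was handed in at about 13 s, with no verdict shown.

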